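Sort left- and right-hand lens mounts into their trays

ROBOT

A 6-joint arm with a two-finger parallel gripper is mounted at the origin on a cart in front of the work surface, level with it; the furniture and walls round the work are solid. World frame = base frame: x ahead of the robot, y to its left, z up, the work surface at z = 0. Lengths are in m, angles in rad, forces in N, time in s.
With the tool pointing down it reaches from about 0.25 to 0.8 m from the base axis. Payload 8.5 kg.
Tool frame: the origin (TCP) lies at the very end of the fingers, on their centre line; the grasp point (between the pads) lies 19 mm behind it; z points along the fingers, y is the line along which they close (so a half turn about z gives the same grasp; the last joint's range is limited). The gripper opens to 85 mm and grips with 20 to 120 N. Pads are 22 mm wide; open, the fingers measure 114 mm over their backs; the gripper's body (76 mm by 85 mm) begins 54 mm behind the grasp point. The pads swing forward as they close: fully open they stand 13 mm farther back than shut.
Start: joints at [-1.3, 0.238, -0.013, 1.319, 0, 1.571], TCP at [0.14, -0.506, 0.231] pointing down, gripper open.
Joint ranges: [-2.66, 2.66], [-1.03, 1.9], [-1.14, 1.46], [-1.82, 2.27], [-1.45, 1.34], [-3.14, 3.14]. Speed limits (rad/s): [2.22, 2.22, 2.79, 3.14, 3.14, 3.14].

INTERFACE

Orientations are given as a rotation vector (axis times angle).
In Python, from plant import robot, optics gives the robot as it stands.
- The arm moves only by the tool step_arm, never from a script. Its argument "deltas" is a list of rows, each a list of 3 entries, a list of its own where there are three numbers: the shift along the tool's x, y, z in m, then the turn, a rotation vector about the tool's x, y, z in degrees, then the finger opening in m, from 0 to 0.0854. A call has 1 to 10 rows; each row shifts and turns the commanded pose from where the row before left it, along the tool's axes as they then stand; what a row does not reach is not made up. A row lasts 1/12 s, in which the tool goes at most 41.7 mm and 7.16 degrees, less where a joint would pass 70% of its speed; a pose out of reach is approached as far as the arm can. A call with a gripper value outside its range is refused whole. The fingers move at their own pace and stop on an object; "force" is the grip in N (left out, the last holds). Time passes only in rows, so rows that do not move let the fingers close. It gives the time, the measured TCP pose, the force, the opening and the grip force at its end, in the units of the state.
- robot.state(): the state, without advancing time (a new reading comes with each control period).
- optics.grab_frame(name): name is "scene" or "top" or "wrist"; returns a dict with "image" (400x640x3 uint8, red, green, blue), "range_z" (400x640 float32, m along the optical axis (not along the pixel's ray), 0 where there is no reading), "camera_matrix" (3x3 intrinsics, pixels), "camera_from_world" (4x4, takes a point from world to camera coordinates). Camera axes: x right, y up, looking along -z (the intrinsics and any distortion apply to the point x, -y, -z); pixel columns grow to the right and rows downward; lengths in m; the calibration is good to about 2 mm. The wrist camera is an equidistant fisheye: a pixel r from the principal point sees the ray r / f radians off the axis. A picture is of the moment at which its call begins.
- robot.close_job(): hands the job in; it is judged then, once.
Trained networks look in a picture, given as the dict that the camera call returned (one of the last four; its "shot" number tells which), for a name from the list of things; names that differ only in an ending like _2 or _b are one class to them, and where a whole thing is asked for, a point or a joint stands for the part that bears it (a point fixed in the world has none). Each returns a list of dicts, best first, with "p" (0 to 1); they miss things now and then, are a little off and sometimes report something else, mostly with a low value. They report only what shows in the picture. A call takes as long as a camera call. They do not tell look-alikes from the thing itself.
- optics.masks_of(name, picture): "region" (400x640 bool, what is visible of it) and "point" ([column, row] in pixels, amid what is visible of it).
The state is a dict: "time_s": time; "joint_pos": joint angles; "qvel": joint speeds; "joint_torque": joint torques, N m; "eef_pos": TCP position; "eef_rot": TCP orientation; "contact_force": force on the tool from outside, world axes, zero at the start; "ft_torque": the same for the moment, N m; "width": finger opening in m; "finger_force": force on a finger pad.
Only numpy, scipy, OpenCV 4.12 (cv2) and the standard library are available. Lean on these libraries where they do the work, as an engineer would, in place of code of your own. Each camera call takes 0.05 s, during which the arm holds its last target. There are 200 camera calls.

TASK

Three lens mounts, one of them fallen over, are between two blue trays; sort them into left-hand and right-hand ones: with the mount upright, the brass lug is on the left or on the right as you look at the lens, and each tray already holds one standing sample of its own hand. First stand the fallen mount upright on the bench and let go of it, then put all three mounts, standing upright on the tray floor, each into the tray whose sample has the same hand. Leave the samples and the dropper bottle behind the mounts where they are, and knock no standing mount over.

Things in the scene. Friction and masses are not known exactly. Their poses are not given: they have to be found in the camera images.
- fallen_mount: Right-hand aluminium lens mount, 0.16 kg: column 36 deep (x), 40 wide (y), 80 high (z) mm, green lens flush in its front (-x) face. Brass lug on its -y side only, 12 mm out, 18 deep (3 mm behind middle), 56 to 74 mm up. Origin: centre of underside. At the start it lies on its back on the bench: lens (-x) up, z axis level and roughly to world +y, origin 18 mm above the bench.
- left_mount: Left-hand aluminium lens mount, 0.16 kg: column 36 deep (x), 40 wide (y), 80 high (z) mm, green lens flush in its front (-x) face. Brass lug on its +y side only, 12 mm out, 18 deep (3 mm behind middle), 56 to 74 mm up. Origin: centre of underside. At the start it stands on the bench, lens roughly toward the robot.
- right_mount: Right-hand aluminium lens mount, 0.16 kg: column 36 deep (x), 40 wide (y), 80 high (z) mm, green lens flush in its front (-x) face. Brass lug on its -y side only, 12 mm out, 18 deep (3 mm behind middle), 56 to 74 mm up. Origin: centre of underside. At the start it stands on the bench, lens roughly toward the robot.
- left_sample: Left-hand aluminium lens mount, 0.16 kg: column 36 deep (x), 40 wide (y), 80 high (z) mm, green lens flush in its front (-x) face. Brass lug on its +y side only, 12 mm out, 18 deep (3 mm behind middle), 56 to 74 mm up. Origin: centre of underside. The sample of its hand: loose, standing in its tray, lens roughly to tray -x; stays there.
- right_sample: Right-hand aluminium lens mount, 0.16 kg: column 36 deep (x), 40 wide (y), 80 high (z) mm, green lens flush in its front (-x) face. Brass lug on its -y side only, 12 mm out, 18 deep (3 mm behind middle), 56 to 74 mm up. Origin: centre of underside. The sample of its hand: loose, standing in its tray, lens roughly to tray -x; stays there.
- left_tray: blue open tray, fixed to the bench, 258 (x) x 110 (y) x 28 mm high, walls and floor 4 mm thick, length about along world x; at the left or the right of the bench. The left-hand sample stands in it 75 to 95 mm from its centre toward its -x end; the rest is empty. Origin: centre of the underside.
- right_tray: blue open tray, fixed to the bench, 258 (x) x 110 (y) x 28 mm high, walls and floor 4 mm thick, length about along world x; at the left or the right of the bench. The right-hand sample stands in it 75 to 95 mm from its centre toward its -x end; the rest is empty. Origin: centre of the underside.
- drop_dispenser: dropper bottle, grey foot and white cone, 46x48x98 mm, loose, standing behind the mounts; a bystander. Origin: centre of the underside.
Things that resemble listed ones, but are neither listed nor needed, are in the scene too. What is shaped like the right_sample but pink is not meant. Leave any turquoise look-alike of the right_mount alone.

How it is judged:
On the way:
1. the fallen mount stands upright on the bench, let go (angle between fallen_mount's own z axis and vertical below 0.12 rad and height (world z) of fallen_mount between -0.004 and 0.0025 m and linear speed of fallen_mount below 0.02 m/s and contact force between fallen_mount and the arm below 0.05 N and contact force between fallen_mount and the fingers below 0.05 N), for 0.2 s.
At the end, for the whole second after the job is handed in: both right-hand mounts (the fallen one among them) and the right sample stand upright (within 0.12 rad) and at rest on the floor of right_tray, the left-hand mount and the left sample likewise in left_tray, origins inside the walls (x of fallen_mount in the frame of right_tray between -0.125 and 0.125 m and y of fallen_mount in the frame of right_tray between -0.051 and 0.051 m and height (world z) of fallen_mount between 0.001 and 0.009 m and angle between each of fallen_mount, right_mount, left_mount, left_sample, right_sample's own z axis and vertical below 0.12 rad and linear speed of each of fallen_mount, right_mount, left_mount, left_sample, right_sample below 0.02 m/s and x of right_mount in the frame of right_tray between -0.125 and 0.125 m and y of right_mount in the frame of right_tray between -0.051 and 0.051 m and height (world z) of right_mount between 0.001 and 0.009 m and x of left_mount in the frame of left_tray between -0.125 and 0.125 m and y of left_mount in the frame of left_tray between -0.051 and 0.051 m and height (world z) of left_mount between 0.001 and 0.009 m and x of left_sample in the frame of left_tray between -0.125 and 0.125 m and y of left_sample in the frame of left_tray between -0.051 and 0.051 m and height (world z) of left_sample between 0.001 and 0.009 m and x of right_sample in the frame of right_tray between -0.125 and 0.125 m and y of right_sample in the frame of right_tray between -0.051 and 0.051 m and height (world z) of right_sample between 0.001 and 0.009 m); the robot touches nothing.
It fails at once if a standing mount or sample knocked over (angle between any of left_mount, right_mount, left_sample, right_sample's own z axis and vertical above 0.6 rad).
It fails at once if a sample moved more than 30 mm (distance of any of left_sample, right_sample from where it was at the start of the episode above 0.03 m).
It fails at once if the dropper bottle moved more than 30 mm (distance of drop_dispenser from where it was at the start of the episode above 0.03 m).
It also fails if it takes over 72 s, if anything falls off the work surface, if the arm or the gripper's body presses on something with over 40 N, if the wrist force passes 120 N, or if a joint passes its speed limit or range.

## Working session

There is one attempt and no reset: what is moved stays moved. The work goes in short steps, Python scripts to look and compute and a tool call to move; the robot and the scene stay as the last step left them, time stands still between calls to the robot, and variables do not carry over. Pictures are saved under pics/ and viewed, at most 10 in all, crops included, and the job is handed in when it is done.

Besides the shell and the picture viewer there is one more tool, called after "Request:" as a command line: name --argument value ..., lists and objects as JSON in quotes. step_arm: Moves the arm, as the interface text tells. Its arguments: {"type":"object","properties":{"deltas":{"type":"array"},"force":{"type":"number"}},"required":["deltas"]}

```bash
mkdir -p pics; ls; cat > h.py <<'E'
import numpy as np, cv2
from plant import robot, optics
from scipy.spatial.transform import Rotation as R
def cloud(f):
    K=f["camera_matrix"];z=f["range_z"];v,u=np.mgrid[:400,:640]
    p=np.stack([(u-K[0,2])/K[0,0]*z,-(v-K[1,2])/K[1,1]*z,-z,np.ones_like(z)],-1)
    w=p@np.linalg.inv(f["camera_from_world"]).T
    w[z==0]=np.nan
    return w[...,:3]
def save(f,n): cv2.imwrite("pics/"+n,f["image"][...,::-1])
E
python3 - <<'E'
from h import *
a=optics.grab_frame("top");b=optics.grab_frame("scene")
im=np.vstack([a["image"],b["image"]])
save(a,"top0.png");save(b,"scene0.png")
np.savez("f0.npz",top=cloud(a),scene=cloud(b),ti=a["image"],si=b["image"])
for k in (a,b): print(k["camera_matrix"],np.linalg.inv(k["camera_from_world"]).round(3))
for n in ["fallen_mount","left_mount","left_sample","left_tray","drop_dispenser"]:
  for k in optics.masks_of(n,a):
    w=cloud(a)[k["region"]]; print(n,round(k["p"],2),k["point"],np.nanmedian(w,0).round(3),np.nanmax(w[:,2]).round(3),k["region"].sum())
print(robot.state())
E
```

```text
pics
[[484.52311966   0.         318.16924055]
 [  0.         484.52311966 195.89111946]
 [  0.           0.           1.        ]] [[-2.000e-02  9.930e-01 -1.190e-01  3.550e-01]
 [-1.000e+00 -2.000e-02  2.000e-03  9.000e-03]
 [-1.000e-03  1.190e-01  9.930e-01  1.277e+00]
 [ 0.000e+00  0.000e+00  0.000e+00  1.000e+00]]
[[455.13231527   0.         320.28654439]
 [  0.         455.13231527 199.50219825]
 [  0.           0.           1.        ]] [[-0.884  0.367 -0.291  0.165]
 [-0.468 -0.676  0.569  0.67 ]
 [ 0.012  0.639  0.769  0.958]
 [ 0.     0.     0.     1.   ]]
fallen_mount 0.81 [275.7, 197.6] [0.496 0.113 0.036] 0.046 558
left_sample 0.55 [426.8, 224.1] [ 0.42  -0.259  0.082] 0.089 341
left_tray 0.55 [415.8, 193.4] [ 0.511 -0.254  0.005] 0.086 4088
drop_dispenser 0.58 [360.7, 147.9] [ 0.617 -0.101  0.078] 0.085 340
drop_dispenser 0.51 [290.7, 120.3] [0.694 0.076 0.042] 0.098 321
{'time_s': 0.35, 'joint_pos': array([-1.29999898e+00,  2.38339461e-01, -1.36745383e-02,  1.31917373e+00,
       -2.46844798e-05,  1.57079147e+00]), 'qvel': array([ 0.0006053 , -0.00084405,  0.00213101,  0.00088783,  0.00079799,
       -0.00051739]), 'joint_torque': array([ 6.48448477e-04, -5.38069761e+01,  3.46286345e+01,  8.06510914e-03,
        7.19315295e-06, -8.13532324e-06]), 'eef_pos': array([ 0.1403985 , -0.50575607,  0.23113497]), 'eef_rot': array([-3.11245752e+00, -4.24024639e-01,  1.21394787e-04]), 'contact_force': array([-0.2365949 , -0.13152222,  0.52264876]), 'ft_torque': array([-0.06436914,  0.01581097,  0.02983562]), 'finger_force': 0.0, 'width': 0.08541119139282231}
```

```bash
python3 - <<'E'
import cv2
t=cv2.imread("pics/top0.png");cv2.imwrite("pics/top0c.png",cv2.resize(t[90:270,160:480],None,fx=2.5,fy=2.5,interpolation=cv2.INTER_CUBIC))
E
```

```text
(no output)
```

View pics/scene0.png

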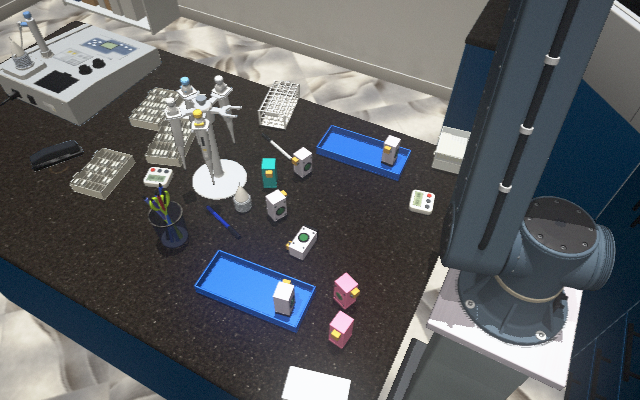

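View pics/top0c.png

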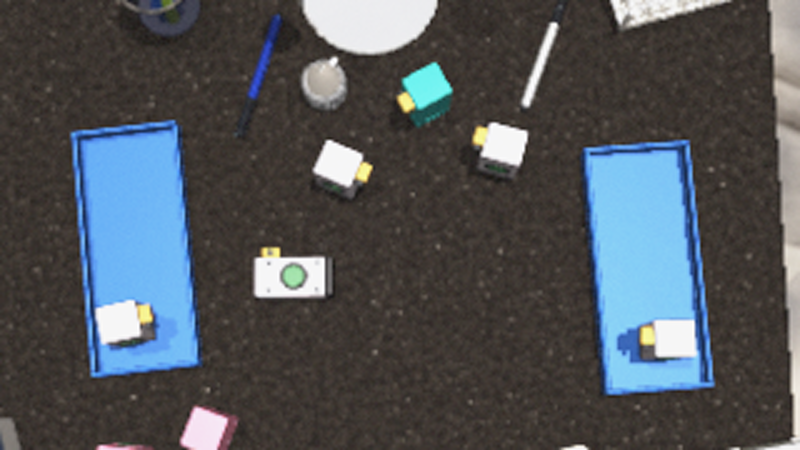

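The top picture has world +x up and +y to the left. The tray on the +y side holds a sample whose lug is on the right (crop 125,320), so it is the right tray. The -y tray's sample has its lug on the left (crop 672,338), so that is the left tray. The right mount is at crop (340,167), the left mount at (503,148) and the fallen one at (292,277), with its lug end at the left. The pink and turquoise ones are decoys. Next I'll measure the poses.

```bash
cat > m.py <<'E'
from h import *
def rect(w,sel,z0,z1,c,r=0.045):
    """min-area rect in world xy of selected points with z in range, near c"""
    m=sel&(w[...,2]>z0)&(w[...,2]<z1)&(np.hypot(w[...,0]-c[0],w[...,1]-c[1])<r)
    p=w[m]
    (cx,cy),s,a=cv2.minAreaRect(p[:,:2].astype(np.float32))
    return np.round([cx,cy,s[0],s[1],a,len(p),np.median(p[:,2])],4)
E
python3 - <<'E'
from m import *
d=np.load("f0.npz");w=d["top"];im=d["ti"].astype(int)
hsv=cv2.cvtColor(d["ti"],cv2.COLOR_RGB2HSV)
white=(hsv[...,1]<60)
yel=(hsv[...,0]>15)&(hsv[...,0]<35)&(hsv[...,1]>110)
blue=(hsv[...,0]>100)&(hsv[...,0]<125)&(hsv[...,1]>120)
u=lambda x,y:(int(160+x/2.5),int(90+y/2.5))
for n,px,z in [("fallen",(275,275),0),("right",(340,165),1),("left",(503,142),1),("rs",(120,322),1),("ls",(672,338),1),("turq",(427,90),1),("bottle",(325,80),1)]:
    a,b=u(*px);c=w[b,a]
    print(n,c.round(3))
    try:
        zz=(.07,.095) if z else (.028,.045)
        sel=white if n!="turq" else ~yel
        print("  body",rect(w,sel,*zz,c)); print("  lug",rect(w,yel,.05 if z else .01,.085 if z else .035,c,.07))
    except Exception as e: print(e)
for n,s in (("R",1),("L",-1)):
    m=blue&(w[...,1]*s>.12)&(w[...,2]>.0)&(w[...,2]<.035)&(w[...,0]<.68)
    p=w[m]; print(n,cv2.minAreaRect(p[:,:2].astype(np.float32)))
E
```

```text
fallen [0.496 0.131 0.038]
  body [4.98500e-01 1.19600e-01 6.55000e-02 4.27000e-02 8.87217e+01 3.40000e+02
 3.62000e-02]
  lug [5.2290e-01 1.3710e-01 7.3000e-03 1.6900e-02 2.0576e+00 9.0000e+00
 2.4900e-02]
right [0.601 0.06  0.081]
  body [6.03900e-01 6.03000e-02 4.50000e-02 3.67000e-02 6.55957e+01 2.30000e+02
 7.99000e-02]
  lug [5.96000e-01 3.67000e-02 1.17000e-02 1.79000e-02 6.11358e+01 1.90000e+01
 7.39000e-02]
left [ 0.624 -0.104  0.076]
  body [ 6.22000e-01 -1.03300e-01  4.56000e-02  3.64000e-02  7.36604e+01
  2.34000e+02  7.98000e-02]
  lug [ 6.31700e-01 -8.04000e-02  9.10000e-03  1.85000e-02  7.29016e+01
  1.60000e+01  7.19000e-02]
rs [0.449 0.28  0.083]
  body [4.5010e-01 2.7570e-01 3.6300e-02 5.2200e-02 9.9556e+00 2.5000e+02
 8.3900e-02]
  lug [4.56800e-01 2.57400e-01 1.69000e-02 1.20000e-02 1.18245e+01 1.80000e+01
 7.72000e-02]
ls [ 0.421 -0.262  0.085]
  body [ 4.21000e-01 -2.62500e-01  5.08000e-02  3.42000e-02  8.87038e+01
  2.39000e+02  8.35000e-02]
  lug [ 4.25400e-01 -2.39300e-01  9.50000e-03  1.75000e-02  8.49946e+01
  1.40000e+01  7.34000e-02]
turq [ 0.676 -0.027  0.082]
  body [ 6.8050e-01 -2.4300e-02  3.6100e-02  5.0800e-02  2.6086e+01  2.5400e+02
  7.9300e-02]
  lug [ 6.50900e-01 -3.97000e-02  9.26000e-02  1.63000e-02  6.58247e+01
  2.90000e+01  7.24000e-02]
bottle [0.692 0.075 0.067]
  body [7.01500e-01 7.78000e-02 1.73000e-02 1.58000e-02 3.20211e+01 3.70000e+01
 7.56000e-02]
  lug [ 0.  0.  0.  0.  0.  0. nan]
R ((0.53398597240448, 0.2826085090637207), (0.2661016881465912, 0.1197950690984726), 5.25199031829834)
L ((0.5002435445785522, -0.25843510031700134), (0.26063087582588196, 0.11865533143281937), 2.892326593399048)
  return _methods._mean(a, axis=axis, dtype=dtype,
  ret = ret.dtype.type(ret / rcount)
```

```bash
cat >> m.py <<'E'
def tool(xyaw,tilt=0,about=0):
    """tool down with tool x at xyaw deg; then tilted by tilt deg about the world axis at yaw 'about' deg"""
    a=np.radians(xyaw); x=np.array([np.cos(a),np.sin(a),0]);z=np.array([0,0,-1.])
    M=np.stack([x,np.cross(z,x),z],1); b=np.radians(about)
    return R.from_rotvec(np.radians(tilt)*np.array([np.cos(b),np.sin(b),0])).as_matrix()@M
def plan(gp,M,n,back=0,cur=None):
    """constant row taking the tool from now (or cur) to grasp point gp with axes M, backed off"""
    if cur is None:
        s=robot.state(); cur=(s["eef_pos"],R.from_rotvec(s["eef_rot"]).as_matrix())
    t=np.array(gp)+M[:,2]*(0.019-back)
    D=R.from_matrix(cur[1].T@M).as_rotvec(); r=R.from_rotvec(D/n).as_matrix()
    S=sum(np.linalg.matrix_power(r,k) for k in range(n))
    v=np.linalg.solve(S,cur[1].T@(t-cur[0]))
    print("n",n,"shift mm",(v*1e3).round(1),"turn deg",np.degrees(D/n).round(2),"target",t.round(4))
    return t,M
E
python3 - <<'E'
from m import *
d=np.load("f0.npz");w=d["top"];hsv=cv2.cvtColor(d["ti"],cv2.COLOR_RGB2HSV)
print(rect(w,(hsv[...,1]<60)|((hsv[...,0]>40)&(hsv[...,0]<90)),.03,.045,(.498,.117),.07))
c=plan([.4985,.112,.027],tool(89,-25,-1),20,.12)
plan([.4985,.112,.027],tool(89,-25,-1),6,0,c)
E
```

```text
[4.96600e-01 1.12100e-01 8.03000e-02 3.96000e-02 8.93602e+01 4.75000e+02
 3.63000e-02]
n 20 shift mm [40.  -8.3 -3. ] turn deg [-0.8  -1.07 -3.61] target [0.4992 0.1547 0.1185]
n 6 shift mm [ 0. -0. 20.] turn deg [0. 0. 0.] target [0.4984 0.104  0.0098]
```

Request:
step_arm --deltas '[[[0.04, -0.0083, -0.003], [-0.8, -1.07, -3.61], 0.085], [[0.04, -0.0083, -0.003], [-0.8, -1.07, -3.61], 0.085], [[0.04, -0.0083, -0.003], [-0.8, -1.07, -3.61], 0.085], [[0.04, -0.0083, -0.003], [-0.8, -1.07, -3.61], 0.085], [[0.04, -0.0083, -0.003], [-0.8, -1.07, -3.61], 0.085], [[0.04, -0.0083, -0.003], [-0.8, -1.07, -3.61], 0.085], [[0.04, -0.0083, -0.003], [-0.8, -1.07, -3.61], 0.085], [[0.04, -0.0083, -0.003], [-0.8, -1.07, -3.61], 0.085], [[0.04, -0.0083, -0.003], [-0.8, -1.07, -3.61], 0.085], [[0.04, -0.0083, -0.003], [-0.8, -1.07, -3.61], 0.085]]'

```text
time_s: 1.18
eef_pos: [0.4333, -0.2275, 0.2202]
eef_rot: [2.669, 1.3, -0.243]
contact_force: [1.1, -0.5, -0.2]
width: 0.0849
finger_force: 0.0
```

Request:
step_arm --deltas '[[[0.04, -0.0083, -0.003], [-0.8, -1.07, -3.61], 0.085], [[0.04, -0.0083, -0.003], [-0.8, -1.07, -3.61], 0.085], [[0.04, -0.0083, -0.003], [-0.8, -1.07, -3.61], 0.085], [[0.04, -0.0083, -0.003], [-0.8, -1.07, -3.61], 0.085], [[0.04, -0.0083, -0.003], [-0.8, -1.07, -3.61], 0.085], [[0.04, -0.0083, -0.003], [-0.8, -1.07, -3.61], 0.085], [[0.04, -0.0083, -0.003], [-0.8, -1.07, -3.61], 0.085], [[0.04, -0.0083, -0.003], [-0.8, -1.07, -3.61], 0.085], [[0.04, -0.0083, -0.003], [-0.8, -1.07, -3.61], 0.085], [[0.04, -0.0083, -0.003], [-0.8, -1.07, -3.61], 0.085]]'

```text
time_s: 2.02
eef_pos: [0.4991, 0.1564, 0.1183]
eef_rot: [1.996, 1.966, -0.441]
contact_force: [1.6, -0.3, 0.5]
width: 0.085
finger_force: 0.0
```

```bash
python3 - <<'E'
from m import *
s=robot.state();print(s["time_s"],s["eef_pos"].round(4),s["joint_pos"].round(3),R.from_rotvec(s["eef_rot"]).as_matrix().round(3).tolist(),s["contact_force"])
M=tool(89,-25,-1)
plan([.4966,.107,.027],M,2,.11)
c=plan([.4966,.107,.027],M,6,.0)
E
```

```text
2.0167 [0.4991 0.1564 0.1183] [ 0.519  0.458 -0.067  1.278 -0.372  2.149] [[0.014, 1.0, -0.006], [0.906, -0.015, -0.422], [-0.422, 0.001, -0.906]] [ 1.57678499 -0.27068091  0.52313158]
n 2 shift mm [-3.1 -0.8  6.3] turn deg [ 0.05 -0.01  0.05] target [0.4973 0.1455 0.1095]
n 6 shift mm [-1.  -0.3 20.4] turn deg [ 0.02 -0.    0.02] target [0.4965 0.099  0.0098]
```

Request:
step_arm --deltas '[[[-0.006, -0.002, 0.02], [0, 0, 0], 0.085], [[0, 0, 0.025], [0, 0, 0], 0.085], [[0, 0, 0.025], [0, 0, 0], 0.085], [[0, 0, 0.022], [0, 0, 0], 0.085], [[0, 0, 0.018], [0, 0, 0], 0.085], [[0, 0, 0.012], [0, 0, 0], 0.085], [[0, 0, 0], [0, 0, 0], 0.085], [[0, 0, 0], [0, 0, 0], 0.03], [[0, 0, 0], [0, 0, 0], 0.03], [[0, 0, 0], [0, 0, 0], 0.03]]' --force 40

```text
time_s: 2.85
eef_pos: [0.4967, 0.098, 0.0116]
eef_rot: [2.0, 1.963, -0.44]
contact_force: [0.1, 0.7, -0.4]
width: 0.0511
finger_force: 0.0
```

Request:
step_arm --deltas '[[[0, 0, 0], [0, 0, 0], 0.03], [[0, 0, 0], [0, 0, 0], 0.03], [[0, 0, 0], [0, 0, 0], 0.03], [[0, 0, 0], [0, 0, 0], 0.03]]'

```text
time_s: 3.18
eef_pos: [0.4964, 0.098, 0.0117]
eef_rot: [2.0, 1.964, -0.44]
contact_force: [-0.8, 1.4, 7.1]
width: 0.0392
finger_force: 40.7
```

```bash
python3 - <<'E'
from m import *
s=robot.state();M=R.from_rotvec(s["eef_rot"]).as_matrix();p=s["eef_pos"]
print("lift .12 total in tool mm",(M.T@[0,0,120]).round(1))
cur=(p+[0,0,.12],M)
b=np.radians(-.6)
M2=R.from_rotvec(np.pi/2*np.array([np.cos(b),np.sin(b),0])).as_matrix()@M
np.save("M2.npy",M2)
c=plan([.46,.08,.034+.07],M2,16,0,cur)
print(M2.round(3).tolist()," down 10mm:",(M2.T@[0,0,-10]).round(2))
E
```

```text
lift .12 total in tool mm [ -50.5    0.2 -108.8]
n 16 shift mm [-0.8 -2.3  2.3] turn deg [ 0.04  5.62 -0.01] target [0.4602 0.0972 0.096 ]
[[0.012, 1.0, 0.008], [0.421, -0.012, 0.907], [0.907, -0.007, -0.421]]  down 10mm: [-9.07  0.07  4.21]
```

Request:
step_arm --deltas '[[[-0.0085, 0, -0.018], [0, 0, 0], 0.03], [[-0.0085, 0, -0.018], [0, 0, 0], 0.03], [[-0.0085, 0, -0.018], [0, 0, 0], 0.03], [[-0.0085, 0, -0.018], [0, 0, 0], 0.03], [[-0.0085, 0, -0.018], [0, 0, 0], 0.03], [[-0.008, 0, -0.0188], [0, 0, 0], 0.03]]'

```text
time_s: 3.68
eef_pos: [0.4958, 0.0976, 0.1319]
eef_rot: [2.0, 1.964, -0.441]
contact_force: [0.6, -0.0, -0.7]
width: 0.0396
finger_force: 41.1
```

Request:
step_arm --deltas '[[[-0.0008, -0.0023, 0.0023], [0.04, 5.62, 0], 0.03], [[-0.0008, -0.0023, 0.0023], [0.04, 5.62, 0], 0.03], [[-0.0008, -0.0023, 0.0023], [0.04, 5.62, 0], 0.03], [[-0.0008, -0.0023, 0.0023], [0.04, 5.62, 0], 0.03], [[-0.0008, -0.0023, 0.0023], [0.04, 5.62, 0], 0.03], [[-0.0008, -0.0023, 0.0023], [0.04, 5.62, 0], 0.03], [[-0.0008, -0.0023, 0.0023], [0.04, 5.62, 0], 0.03], [[-0.0008, -0.0023, 0.0023], [0.04, 5.62, 0], 0.03]]'

```text
time_s: 4.35
eef_pos: [0.4777, 0.0899, 0.1146]
eef_rot: [-2.049, -2.01, -0.364]
contact_force: [0.9, 1.4, -2.7]
width: 0.0393
finger_force: 41.1
```

Request:
step_arm --deltas '[[[-0.0008, -0.0023, 0.0023], [0.04, 5.62, 0], 0.03], [[-0.0008, -0.0023, 0.0023], [0.04, 5.62, 0], 0.03], [[-0.0008, -0.0023, 0.0023], [0.04, 5.62, 0], 0.03], [[-0.0008, -0.0023, 0.0023], [0.04, 5.62, 0], 0.03], [[-0.0008, -0.0023, 0.0023], [0.04, 5.62, 0], 0.03], [[-0.0008, -0.0023, 0.0023], [0.04, 5.62, 0], 0.03], [[-0.0008, -0.0023, 0.0023], [0.04, 5.62, 0], 0.03], [[-0.0008, -0.0023, 0.0023], [0.04, 5.62, 0], 0.03], [[0, 0, 0], [0, 0, 0], 0.03]]'

```text
time_s: 5.1
eef_pos: [0.4579, 0.0963, 0.092]
eef_rot: [-1.538, -1.497, -0.968]
contact_force: [-0.8, -0.3, -3.4]
width: 0.0395
finger_force: 41.3
```

```bash
python3 - <<'E'
from m import *
s=robot.state();print(s["joint_pos"].round(3))
M2=np.load("M2.npy");plan([.46,.08,.034+.012],M2,5)
a=optics.grab_frame("scene");save(a,"s1.png");cv2.imwrite("pics/s1c.png",cv2.resize(a["image"][130:330,180:480,::-1],None,fx=2.5,fy=2.5))
E
```

```text
[-0.381  0.648 -0.363  1.23   1.009  0.837]
n 5 shift mm [-9.7  0.6  4.7] turn deg [-0.01 -0.05 -0.12] target [0.4602 0.0972 0.038 ]
```

View pics/s1c.png

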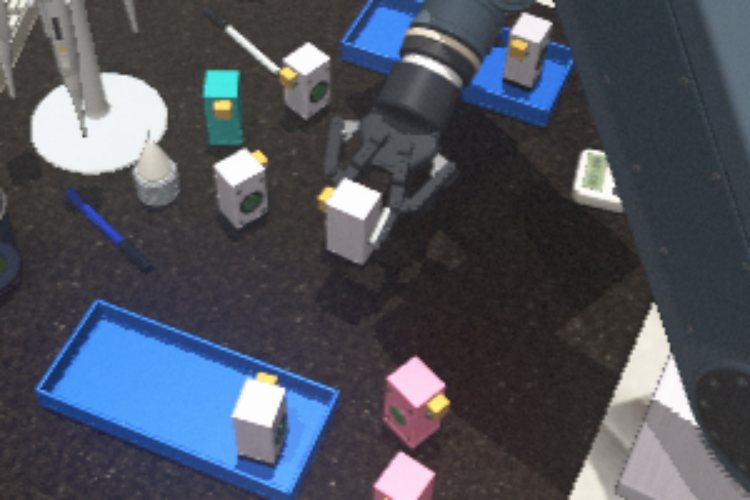

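The view shows the mount held upright at crop (355,220), clear of its neighbours. Now I'll lower it.

Request:
step_arm --deltas '[[[-0.0097, 0.0006, 0.0047], [0, 0, -0.12], 0.03], [[-0.0097, 0.0006, 0.0047], [0, 0, -0.12], 0.03], [[-0.0097, 0.0006, 0.0047], [0, 0, -0.12], 0.03], [[-0.0097, 0.0006, 0.0047], [0, 0, -0.12], 0.03], [[-0.0097, 0.0006, 0.0047], [0, 0, -0.12], 0.03], [[-0.0045, 0, 0.002], [0, 0, 0], 0.03], [[-0.0018, 0, 0.0008], [0, 0, 0], 0.03], [[0, 0, 0], [0, 0, 0], 0.03]]'

```text
time_s: 5.82
eef_pos: [0.4615, 0.0977, 0.0347]
eef_rot: [-1.532, -1.517, -0.976]
contact_force: [0.1, 0.3, -1.9]
width: 0.0395
finger_force: 41.3
```

Request:
step_arm --deltas '[[[-0.0018, 0, 0.0008], [0, 0, 0], 0.03], [[-0.0009, 0, 0.0004], [0, 0, 0], 0.03], [[0, 0, 0], [0, 0, 0], 0.03]]'

```text
time_s: 6.07
eef_pos: [0.4617, 0.0974, 0.0321]
eef_rot: [-1.533, -1.517, -0.977]
contact_force: [0.2, 0.1, -2.3]
width: 0.0394
finger_force: 41.3
```

Request:
step_arm --deltas '[[[-0.0027, 0, 0.0012], [0, 0, 0], 0.03], [[-0.0009, 0, 0.0004], [0, 0, 0], 0.03], [[0, 0, 0], [0, 0, 0], 0.03]]'

```text
time_s: 6.32
eef_pos: [0.4616, 0.0974, 0.0279]
eef_rot: [-1.533, -1.517, -0.976]
contact_force: [-0.9, 0.6, -2.0]
width: 0.0396
finger_force: 41.3
```

```bash
python3 - <<'E'
from m import *
s=robot.state();M2=np.load("M2.npy");plan([.46,.08,.034],M2,1);print(s["eef_pos"])
E
```

```text
n 1 shift mm [-1.8 -1.5  0.7] turn deg [0.09 0.12 0.44] target [0.4602 0.0972 0.026 ]
[0.46163714 0.0973809  0.02793828]
```

Request:
step_arm --deltas '[[[-0.0009, 0, 0.0004], [0, 0, 0], 0.03], [[-0.0009, 0, 0.0004], [0, 0, 0], 0.03], [[0, 0, 0], [0, 0, 0], 0.03]]'

```text
time_s: 6.57
eef_pos: [0.4617, 0.0974, 0.0263]
eef_rot: [-1.532, -1.517, -0.977]
contact_force: [1.0, -0.1, -0.2]
width: 0.0394
finger_force: 41.4
```

Request:
step_arm --deltas '[[[-0.0009, 0, 0.0004], [0, 0, 0], 0.03], [[0, 0, 0], [0, 0, 0], 0.03]]'

```text
time_s: 6.73
eef_pos: [0.4618, 0.0974, 0.0262]
eef_rot: [-1.533, -1.514, -0.978]
contact_force: [-2.3, -3.9, 9.8]
width: 0.039
finger_force: 42.3
```

Request:
step_arm --deltas '[[[0, 0, 0], [0, 0, 0], 0.075], [[0, 0, 0], [0, 0, 0], 0.075], [[0, 0, 0], [0, 0, 0], 0.075], [[0, 0, 0], [0, 0, 0], 0.075], [[0, 0, -0.015], [0, 0, 0], 0.075], [[0, 0, -0.025], [0, 0, 0], 0.075], [[0, 0, -0.035], [0, 0, 0], 0.075], [[0, 0, -0.035], [0, 0, 0], 0.075]]'

```text
time_s: 7.4
eef_pos: [0.46, -0.0027, 0.0724]
eef_rot: [-1.53, -1.517, -0.975]
contact_force: [0.1, -0.9, -0.2]
width: 0.075
finger_force: 0.0
```

```bash
python3 - <<'E'
from m import *
s=robot.state();print(s["eef_pos"],s["width"],s["time_s"])
a=optics.grab_frame("top");w=cloud(a);hsv=cv2.cvtColor(a["image"],cv2.COLOR_RGB2HSV)
white=hsv[...,1]<60
yel=(hsv[...,0]>15)&(hsv[...,0]<35)&(hsv[...,1]>110)
r=rect(w,white,.072,.09,(.46,.07),.045);print(r,rect(w,yel,.05,.085,(.46,.07),.07))
cv2.imwrite("pics/t2.png",cv2.resize(a["image"][130:270,200:420,::-1],None,fx=3,fy=3))
# go up with the tool down above the mount, x_tool yaw = 90+mount yaw(~90)
c=plan([r[0],r[1],.055+.10],tool(179),16)
E
```

```text
[ 0.46002361 -0.00270735  0.07237517] 0.07498247046582086 7.4
[4.64100e-01 8.99000e-02 3.46000e-02 3.79000e-02 8.89621e+01 2.32000e+02
 7.96000e-02] [4.92500e-01 9.06000e-02 1.70000e-02 6.70000e-03 6.17967e+01 9.00000e+00
 7.55000e-02]
n 16 shift mm [6.1 5.7 0.3] turn deg [ 3.15 -3.15 -4.94] target [0.4641 0.0899 0.136 ]
```

View pics/t2.png

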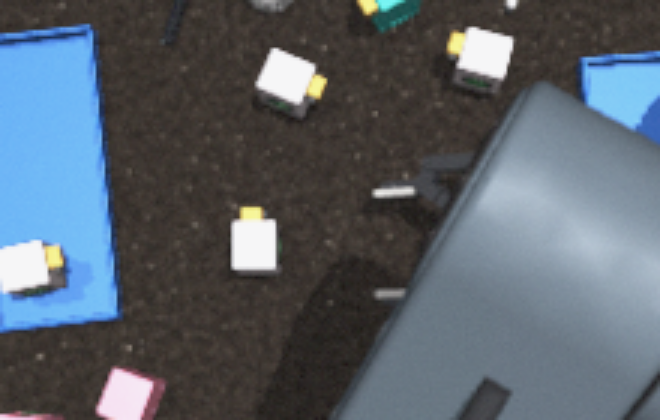

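The fallen mount now stands free at picture (253,245), about (0.464, 0.090) m. Next I'll go up and turn the tool down over it.

Request:
step_arm --deltas '[[[0.027, 0, -0.013], [0, 0, 0], 0.085], [[0.027, 0, -0.013], [0, 0, 0], 0.085], [[0.027, 0, -0.013], [0, 0, 0], 0.085], [[0.027, 0, -0.013], [0, 0, 0], 0.085], [[0, 0, 0], [0, 0, 0], 0.085]]'

```text
time_s: 7.87
eef_pos: [0.4614, -0.0041, 0.1958]
eef_rot: [-1.533, -1.521, -0.98]
contact_force: [-0.2, 0.2, 0.1]
width: 0.0849
finger_force: 0.0
```

```bash
python3 - <<'E'
from m import *
s=robot.state();print(s["eef_pos"],s["joint_pos"].round(2))
c=plan([.464,.09,.055+.10],tool(179),16)
plan([.464,.09,.055],tool(179),5,0,c)
E
```

```text
[ 0.46141302 -0.00412284  0.19578588] [-0.55  0.61 -0.12  1.67  0.89  0.61]
n 16 shift mm [1.5 3.  6.6] turn deg [ 3.15 -3.15 -4.93] target [0.464 0.09  0.136]
n 5 shift mm [ 0.  0. 20.] turn deg [0. 0. 0.] target [0.464 0.09  0.036]
```

Request:
step_arm --deltas '[[[0.0015, 0.003, 0.0066], [3.15, -3.15, -4.93], 0.085], [[0.0015, 0.003, 0.0066], [3.15, -3.15, -4.93], 0.085], [[0.0015, 0.003, 0.0066], [3.15, -3.15, -4.93], 0.085], [[0.0015, 0.003, 0.0066], [3.15, -3.15, -4.93], 0.085], [[0.0015, 0.003, 0.0066], [3.15, -3.15, -4.93], 0.085], [[0.0015, 0.003, 0.0066], [3.15, -3.15, -4.93], 0.085], [[0.0015, 0.003, 0.0066], [3.15, -3.15, -4.93], 0.085], [[0.0015, 0.003, 0.0066], [3.15, -3.15, -4.93], 0.085]]'

```text
time_s: 8.53
eef_pos: [0.4724, 0.0505, 0.172]
eef_rot: [-0.94, -2.479, -0.592]
contact_force: [-1.2, 0.3, -0.7]
width: 0.0849
finger_force: 0.0
```

Request:
step_arm --deltas '[[[0.0015, 0.003, 0.0066], [3.15, -3.15, -4.93], 0.085], [[0.0015, 0.003, 0.0066], [3.15, -3.15, -4.93], 0.085], [[0.0015, 0.003, 0.0066], [3.15, -3.15, -4.93], 0.085], [[0.0015, 0.003, 0.0066], [3.15, -3.15, -4.93], 0.085], [[0.0015, 0.003, 0.0066], [3.15, -3.15, -4.93], 0.085], [[0.0015, 0.003, 0.0066], [3.15, -3.15, -4.93], 0.085], [[0.0015, 0.003, 0.0066], [3.15, -3.15, -4.93], 0.085], [[0.0015, 0.003, 0.0066], [3.15, -3.15, -4.93], 0.085], [[0, 0, 0], [0, 0, 0], 0.085]]'

```text
time_s: 9.28
eef_pos: [0.46, 0.0916, 0.1303]
eef_rot: [-0.016, -3.138, 0.002]
contact_force: [-0.2, 0.9, 0.1]
width: 0.0852
finger_force: 0.0
```

```bash
python3 - <<'E'
from m import *
s=robot.state();print(s["eef_pos"],s["joint_pos"].round(2))
plan([.464,.09,.055],tool(179),1)
E
```

```text
[0.46003125 0.09164412 0.13030283] [ 0.2   0.2  -0.33  1.04 -0.    0.21]
n 1 shift mm [-4.3 -1.5 94.3] turn deg [-0.06 -0.18  0.41] target [0.464 0.09  0.036]
```

Request:
step_arm --deltas '[[[-0.0043, -0.0015, 0.02], [0, -0.18, 0.41], 0.085], [[0, 0, 0.025], [0, 0, 0], 0.085], [[0, 0, 0.025], [0, 0, 0], 0.085], [[0, 0, 0.024], [0, 0, 0], 0.085], [[0, 0, 0], [0, 0, 0], 0.03], [[0, 0, 0], [0, 0, 0], 0.03], [[0, 0, 0], [0, 0, 0], 0.03], [[0, 0, 0], [0, 0, 0], 0.03], [[0, 0, 0], [0, 0, 0], 0.03], [[0, 0, 0], [0, 0, 0], 0.03]]' --force 40

```text
time_s: 10.12
eef_pos: [0.4677, 0.089, 0.0384]
eef_rot: [0.039, 3.139, 0.003]
contact_force: [-0.4, -0.5, 7.6]
width: 0.0356
finger_force: 45.5
```

```bash
python3 - <<'E'
from m import *
s=robot.state();print(s["eef_pos"],s["finger_force"],s["width"])
p=s["eef_pos"]; h=p[2]+.019
M=R.from_rotvec(s["eef_rot"]).as_matrix()
c=plan([.6186,.2904,h+.09],tool(95),16,0,(p+[0,0,.09],M))
E
```

```text
[0.46768414 0.08901581 0.03844928] 45.5150431394577 0.03561654310396491
n 16 shift mm [ 1.1 17.2  0. ] turn deg [0.01 0.   5.22] target [0.6186 0.2904 0.1284]
```

Request:
step_arm --deltas '[[[0, 0, -0.02], [0, 0, 0], 0.03], [[0, 0, -0.03], [0, 0, 0], 0.03], [[0, 0, -0.035], [0, 0, 0], 0.03], [[0, 0, -0.035], [0, 0, 0], 0.03], [[0, 0, 0], [0, 0, 0], 0.03]]'

```text
time_s: 10.53
eef_pos: [0.4697, 0.0893, 0.1636]
eef_rot: [0.039, 3.133, 0.005]
contact_force: [1.4, 0.6, -1.7]
width: 0.0357
finger_force: 44.6
```

Request:
step_arm --deltas '[[[0.0011, 0.0172, 0], [0, 0, 5.22], 0.03], [[0.0011, 0.0172, 0], [0, 0, 5.22], 0.03], [[0.0011, 0.0172, 0], [0, 0, 5.22], 0.03], [[0.0011, 0.0172, 0], [0, 0, 5.22], 0.03], [[0.0011, 0.0172, 0], [0, 0, 5.22], 0.03], [[0.0011, 0.0172, 0], [0, 0, 5.22], 0.03], [[0.0011, 0.0172, 0], [0, 0, 5.22], 0.03], [[0.0011, 0.0172, 0], [0, 0, 5.22], 0.03]]'

```text
time_s: 11.2
eef_pos: [0.5036, 0.2193, 0.1572]
eef_rot: [-1.161, -2.918, -0.002]
contact_force: [-0.4, 0.5, -1.4]
width: 0.0355
finger_force: 44.5
```

Request:
step_arm --deltas '[[[0.0011, 0.0172, 0], [0, 0, 5.22], 0.03], [[0.0011, 0.0172, 0], [0, 0, 5.22], 0.03], [[0.0011, 0.0172, 0], [0, 0, 5.22], 0.03], [[0.0011, 0.0172, 0], [0, 0, 5.22], 0.03], [[0.0011, 0.0172, 0], [0, 0, 5.22], 0.03], [[0.0011, 0.0172, 0], [0, 0, 5.22], 0.03], [[0.0011, 0.0172, 0], [0, 0, 5.22], 0.03], [[0.0011, 0.0172, 0], [0, 0, 5.22], 0.03], [[0, 0, 0], [0, 0, 0], 0.03]]'

```text
time_s: 11.95
eef_pos: [0.6202, 0.2909, 0.1563]
eef_rot: [-2.127, -2.311, -0.002]
contact_force: [-0.8, -2.2, -2.4]
width: 0.0358
finger_force: 44.5
```

```bash
python3 - <<'E'
from m import *
s=robot.state();print(s["eef_pos"],s["finger_force"],s["width"])
plan([.6186,.2904,.0384+.019+.004+.006],tool(95),1)
E
```

```text
[0.6202273  0.29093692 0.15633191] 44.45228040218353 0.03578975977832056
n 1 shift mm [ -0.6  -1.7 107.9] turn deg [ 0.02 -0.09 -0.24] target [0.6186 0.2904 0.0484]
```

Request:
step_arm --deltas '[[[0, -0.002, 0.03], [0, 0, 0], 0.03], [[0, 0, 0.035], [0, 0, 0], 0.03], [[0, 0, 0.028], [0, 0, 0], 0.03], [[0, 0, 0.014], [0, 0, 0], 0.03], [[0, 0, 0.003], [0, 0, 0], 0.03], [[0, 0, 0], [0, 0, 0], 0.03]]'

```text
time_s: 12.45
eef_pos: [0.6148, 0.2898, 0.0462]
eef_rot: [-2.118, -2.317, 0.003]
contact_force: [-0.2, -0.3, -1.0]
width: 0.0353
finger_force: 44.4
```

Request:
step_arm --deltas '[[[0, 0, 0.0015], [0, 0, 0], 0.03], [[0, 0, 0], [0, 0, 0], 0.03]]'

```text
time_s: 12.62
eef_pos: [0.6167, 0.2906, 0.0472]
eef_rot: [-2.12, -2.317, -0.004]
contact_force: [0.5, -0.3, -2.2]
width: 0.0356
finger_force: 44.4
```

Request:
step_arm --deltas '[[[0, 0, 0.0015], [0, 0, 0], 0.03], [[0, 0, 0.0015], [0, 0, 0], 0.03], [[0, 0, 0], [0, 0, 0], 0.03]]'

```text
time_s: 12.87
eef_pos: [0.616, 0.2904, 0.0431]
eef_rot: [-2.12, -2.317, -0.002]
contact_force: [-0.5, -0.2, -3.0]
width: 0.0354
finger_force: 44.4
```

Request:
step_arm --deltas '[[[0, 0, 0.001], [0, 0, 0], 0.03], [[0, 0, 0], [0, 0, 0], 0.03]]'

```text
time_s: 13.03
eef_pos: [0.616, 0.2904, 0.0425]
eef_rot: [-2.12, -2.317, -0.002]
contact_force: [-1.0, -0.3, 3.6]
width: 0.0356
finger_force: 45.0
```

Contact at the expected height. I'll release it, go up and plan for the right mount.

Request:
step_arm --deltas '[[[0, 0, 0], [0, 0, 0], 0.065], [[0, 0, 0], [0, 0, 0], 0.065], [[0, 0, 0], [0, 0, 0], 0.065], [[0, 0, -0.01], [0, 0, 0], 0.065], [[0, 0, -0.025], [0, 0, 0], 0.065], [[0, 0, -0.035], [0, 0, 0], 0.085], [[0, 0, -0.03], [0, 0, 0], 0.085], [[0, 0, 0], [0, 0, 0], 0.085]]'

```text
time_s: 13.7
eef_pos: [0.6186, 0.2914, 0.1493]
eef_rot: [2.119, 2.316, 0.015]
contact_force: [0.8, -0.4, 1.6]
width: 0.085
finger_force: 0.0
```

```bash
python3 - <<'E'
from m import *
s=robot.state();print(s["eef_pos"],s["width"])
c=plan([.6039,.0603,.055+.09],tool(65.6),10)
a=optics.grab_frame("top");w=cloud(a);hsv=cv2.cvtColor(a["image"],cv2.COLOR_RGB2HSV)
try:print(rect(w,hsv[...,1]<60,.06,.085,(.604,.06),.04))
except Exception as e:print(e)
E
```

```text
[0.61862138 0.29138695 0.14930921] 0.0849559906020206
n 10 shift mm [-23.3   1.8   2.3] turn deg [ 0.04 -0.04  2.95] target [0.6039 0.0603 0.126 ]
[6.02900e-01 5.88000e-02 4.79000e-02 3.62000e-02 6.51983e+01 2.41000e+02
 7.98000e-02]
```

Request:
step_arm --deltas '[[[-0.0233, 0.0018, 0.0023], [0, 0, 2.95], 0.085], [[-0.0233, 0.0018, 0.0023], [0, 0, 2.95], 0.085], [[-0.0233, 0.0018, 0.0023], [0, 0, 2.95], 0.085], [[-0.0233, 0.0018, 0.0023], [0, 0, 2.95], 0.085], [[-0.0233, 0.0018, 0.0023], [0, 0, 2.95], 0.085], [[-0.0233, 0.0018, 0.0023], [0, 0, 2.95], 0.085], [[-0.0233, 0.0018, 0.0023], [0, 0, 2.95], 0.085], [[-0.0233, 0.0018, 0.0023], [0, 0, 2.95], 0.085], [[-0.0233, 0.0018, 0.0023], [0, 0, 2.95], 0.085], [[-0.0233, 0.0018, 0.0023], [0, 0, 2.95], 0.085]]'

```text
time_s: 14.58
eef_pos: [0.6, 0.0583, 0.1177]
eef_rot: [-2.642, -1.697, 0.001]
contact_force: [-0.3, 0.2, -0.5]
width: 0.0847
finger_force: 0.0
```

```bash
python3 - <<'E'
from m import *
s=robot.state();print(s["eef_pos"],s["width"],s["joint_pos"].round(2))
plan([.6035,.0596,.056],tool(65.4),1)
E
```

```text
[0.59999146 0.05832878 0.11768713] 0.0847337568147581 [ 0.1   0.43 -0.03  1.11  0.    2.1 ]
n 1 shift mm [ 2.6  2.8 80.7] turn deg [-0.12 -0.02  0.02] target [0.6035 0.0596 0.037 ]
```

Request:
step_arm --deltas '[[[0.0026, 0.0028, 0.015], [0, 0, 0], 0.085], [[0, 0, 0.025], [0, 0, 0], 0.085], [[0, 0, 0.025], [0, 0, 0], 0.085], [[0, 0, 0.015], [0, 0, 0], 0.085], [[0, 0, 0], [0, 0, 0], 0.03], [[0, 0, 0], [0, 0, 0], 0.03], [[0, 0, 0], [0, 0, 0], 0.03], [[0, 0, 0], [0, 0, 0], 0.03], [[0, 0, 0], [0, 0, 0], 0.03], [[0, 0, 0], [0, 0, 0], 0.03]]' --force 40

```text
time_s: 15.42
eef_pos: [0.6049, 0.061, 0.0396]
eef_rot: [-2.64, -1.701, -0.003]
contact_force: [0.1, 0.0, 3.3]
width: 0.0355
finger_force: 47.4
```

```bash
python3 - <<'E'
from m import *
s=robot.state();p=s["eef_pos"];print(p,s["finger_force"],s["width"])
M=R.from_rotvec(s["eef_rot"]).as_matrix(); h=p[2]+.019+.12
plan([.537,.283,h],tool(95),12,0,(p+[0,0,.12],M))
E
```

```text
[0.60494788 0.06100748 0.03957565] 47.35940158367157 0.035473950716956804
n 12 shift mm [17.3 -9.2  0. ] turn deg [ 0.   -0.01 -2.45] target [0.537  0.283  0.1596]
```

Request:
step_arm --deltas '[[[0, 0, -0.02], [0, 0, 0], 0.03], [[0, 0, -0.03], [0, 0, 0], 0.03], [[0, 0, -0.035], [0, 0, 0], 0.03], [[0, 0, -0.035], [0, 0, 0], 0.03], [[0, 0, 0], [0, 0, 0], 0.03]]'

```text
time_s: 15.83
eef_pos: [0.6074, 0.061, 0.1658]
eef_rot: [2.638, 1.699, 0.015]
contact_force: [0.9, -0.0, -0.5]
width: 0.0356
finger_force: 46.9
```

Request:
step_arm --deltas '[[[0.0173, -0.0092, 0], [0, 0, -2.45], 0.03], [[0.0173, -0.0092, 0], [0, 0, -2.45], 0.03], [[0.0173, -0.0092, 0], [0, 0, -2.45], 0.03], [[0.0173, -0.0092, 0], [0, 0, -2.45], 0.03], [[0.0173, -0.0092, 0], [0, 0, -2.45], 0.03], [[0.0173, -0.0092, 0], [0, 0, -2.45], 0.03], [[0.0173, -0.0092, 0], [0, 0, -2.45], 0.03], [[0.0173, -0.0092, 0], [0, 0, -2.45], 0.03], [[0.0173, -0.0092, 0], [0, 0, -2.45], 0.03], [[0.0173, -0.0092, 0], [0, 0, -2.45], 0.03]]'

```text
time_s: 16.67
eef_pos: [0.555, 0.2498, 0.1588]
eef_rot: [-2.217, -2.224, -0.001]
contact_force: [0.1, 0.9, -1.8]
width: 0.0356
finger_force: 46.8
```

Request:
step_arm --deltas '[[[0.0173, -0.0092, 0], [0, 0, -2.45], 0.03], [[0.0173, -0.0092, 0], [0, 0, -2.45], 0.03], [[0, 0, 0], [0, 0, 0], 0.03], [[0, 0, 0], [0, 0, 0], 0.03]]'

```text
time_s: 17.0
eef_pos: [0.5356, 0.2838, 0.1588]
eef_rot: [-2.12, -2.316, -0.001]
contact_force: [1.0, -0.1, -1.8]
width: 0.0355
finger_force: 46.8
```

```bash
python3 - <<'E'
from m import *
s=robot.state();print(s["eef_pos"],s["finger_force"],s["width"])
plan([.537,.283,.0396+.019+.004+.006],tool(95),1)
E
```

```text
[0.53564331 0.28377492 0.15884744] 46.81650638580322 0.03547453727900444
n 1 shift mm [ -1.    1.3 109.2] turn deg [-0.02 -0.08  0.05] target [0.537  0.283  0.0496]
```

Request:
step_arm --deltas '[[[-0.001, 0.0013, 0.03], [0, 0, 0], 0.03], [[0, 0, 0.035], [0, 0, 0], 0.03], [[0, 0, 0.028], [0, 0, 0], 0.03], [[0, 0, 0.014], [0, 0, 0], 0.03], [[0, 0, 0.003], [0, 0, 0], 0.03], [[0, 0, 0.002], [0, 0, 0], 0.03], [[0, 0, 0], [0, 0, 0], 0.03], [[0, 0, 0], [0, 0, 0], 0.03]]'

```text
time_s: 17.67
eef_pos: [0.5384, 0.2824, 0.0481]
eef_rot: [-2.123, -2.315, -0.004]
contact_force: [0.5, 0.1, -1.3]
width: 0.0353
finger_force: 46.8
```

Request:
step_arm --deltas '[[[0, 0, 0.0015], [0, 0, 0], 0.03], [[0, 0, 0.001], [0, 0, 0], 0.03], [[0, 0, 0], [0, 0, 0], 0.03]]'

```text
time_s: 17.92
eef_pos: [0.5376, 0.2824, 0.0447]
eef_rot: [-2.122, -2.315, -0.002]
contact_force: [-2.1, -0.5, -1.7]
width: 0.0353
finger_force: 46.8
```

Request:
step_arm --deltas '[[[0, 0, 0.001], [0, 0, 0], 0.03], [[0, 0, 0.001], [0, 0, 0], 0.03], [[0, 0, 0], [0, 0, 0], 0.03]]'

```text
time_s: 18.17
eef_pos: [0.5376, 0.2825, 0.0436]
eef_rot: [-2.122, -2.315, -0.003]
contact_force: [-2.6, -2.0, 10.5]
width: 0.0356
finger_force: 48.1
```

Request:
step_arm --deltas '[[[0, 0, 0], [0, 0, 0], 0.055], [[0, 0, 0], [0, 0, 0], 0.055], [[0, 0, 0], [0, 0, 0], 0.055], [[0, 0, -0.01], [0, 0, 0], 0.055], [[0, 0, -0.025], [0, 0, 0], 0.055], [[0, 0, -0.035], [0, 0, 0], 0.055], [[0, 0, -0.04], [0, 0, 0], 0.085], [[0, 0, 0], [0, 0, 0], 0.085]]'

```text
time_s: 18.83
eef_pos: [0.5405, 0.2837, 0.1604]
eef_rot: [2.121, 2.314, 0.017]
contact_force: [1.4, 0.3, 0.4]
width: 0.0771
finger_force: 0.0
```

```bash
python3 - <<'E'
from m import *
s=robot.state();print(s["eef_pos"],s["width"])
plan([.622,-.1033,.055+.09],tool(73.7),12)
w=np.load("f0.npz")["top"];print("near rear finger max z",np.nanmax(w[...,2][(abs(w[...,0]-.685)<.02)&(abs(w[...,1]+.125)<.025)]))
a=optics.grab_frame("top");w=cloud(a);hsv=cv2.cvtColor(a["image"],cv2.COLOR_RGB2HSV)
print(rect(w,hsv[...,1]<60,.06,.085,(.622,-.1033),.04))
E
```

```text
[0.54051319 0.28373438 0.16043121] 0.07714703383779548
n 12 shift mm [-31.8   9.5   2.8] turn deg [ 0.04 -0.03  1.77] target [ 0.622  -0.1033  0.126 ]
near rear finger max z 0.01672848273866645
[ 6.22100e-01 -1.02100e-01  4.78000e-02  3.64000e-02  7.20722e+01
  2.54000e+02  7.91000e-02]
```

Request:
step_arm --deltas '[[[-0.0318, 0.0095, 0.0028], [0, 0, 1.8], 0.085], [[-0.0318, 0.0095, 0.0028], [0, 0, 1.8], 0.085], [[-0.0318, 0.0095, 0.0028], [0, 0, 1.8], 0.085], [[-0.0318, 0.0095, 0.0028], [0, 0, 1.8], 0.085], [[-0.0318, 0.0095, 0.0028], [0, 0, 1.8], 0.085], [[-0.0318, 0.0095, 0.0028], [0, 0, 1.8], 0.085], [[-0.0318, 0.0095, 0.0028], [0, 0, 1.8], 0.085], [[-0.0318, 0.0095, 0.0028], [0, 0, 1.8], 0.085], [[-0.0318, 0.0095, 0.0028], [0, 0, 1.8], 0.085], [[-0.0318, 0.0095, 0.0028], [0, 0, 1.8], 0.085]]'

```text
time_s: 19.72
eef_pos: [0.6144, -0.0408, 0.1231]
eef_rot: [-2.459, -1.952, 0.001]
contact_force: [1.1, 0.2, 0.7]
width: 0.0851
finger_force: 0.0
```

Request:
step_arm --deltas '[[[-0.0318, 0.0095, 0.0028], [0, 0, 1.8], 0.085], [[-0.0318, 0.0095, 0.0028], [0, 0, 1.8], 0.085], [[0, 0, 0], [0, 0, 0], 0.085]]'

```text
time_s: 19.97
eef_pos: [0.6172, -0.1107, 0.1168]
eef_rot: [-2.524, -1.868, 0.003]
contact_force: [-0.5, 0.9, 0.2]
width: 0.0848
finger_force: 0.0
```

```bash
python3 - <<'E'
from m import *
s=robot.state();print(s["eef_pos"],s["width"],s["joint_pos"].round(2))
plan([.622,-.1027,.057],tool(73),1)
E
```

```text
[ 0.61716682 -0.11072149  0.11681263] 0.08482371597059188 [-0.18  0.47  0.03  1.14 -0.    1.69]
n 1 shift mm [ 9.1  2.4 78.8] turn deg [-0.12  0.04  0.01] target [ 0.622  -0.1027  0.038 ]
```

Request:
step_arm --deltas '[[[0.0091, 0.0024, 0.015], [0, 0, 0], 0.085], [[0, 0, 0.025], [0, 0, 0], 0.085], [[0, 0, 0.025], [0, 0, 0], 0.085], [[0, 0, 0.0135], [0, 0, 0], 0.085], [[0, 0, 0], [0, 0, 0], 0.03], [[0, 0, 0], [0, 0, 0], 0.03], [[0, 0, 0], [0, 0, 0], 0.03], [[0, 0, 0], [0, 0, 0], 0.03], [[0, 0, 0], [0, 0, 0], 0.03], [[0, 0, 0], [0, 0, 0], 0.03]]' --force 40

```text
time_s: 20.8
eef_pos: [0.6235, -0.0973, 0.041]
eef_rot: [-2.519, -1.877, -0.003]
contact_force: [-1.1, 0.9, 6.8]
width: 0.0354
finger_force: 44.1
```

```bash
python3 - <<'E'
from m import *
s=robot.state();p=s["eef_pos"];print(p,s["finger_force"],s["width"])
M=R.from_rotvec(s["eef_rot"]).as_matrix(); h=p[2]+.019+.12
plan([.54,-.256,h],tool(93),10,0,(p+[0,0,.12],M))
E
```

```text
[ 0.62348624 -0.09731093  0.04095888] 44.087408781051636 0.0353652432818396
n 10 shift mm [-16.9  -6.2  -0. ] turn deg [ 0.01 -0.01 -1.96] target [ 0.54  -0.256  0.161]
```

Request:
step_arm --deltas '[[[0, 0, -0.02], [0, 0, 0], 0.03], [[0, 0, -0.03], [0, 0, 0], 0.03], [[0, 0, -0.035], [0, 0, 0], 0.03], [[0, 0, -0.035], [0, 0, 0], 0.03], [[0, 0, 0], [0, 0, 0], 0.03]]'

```text
time_s: 21.22
eef_pos: [0.6258, -0.098, 0.1671]
eef_rot: [2.515, 1.873, 0.012]
contact_force: [1.7, -0.5, -1.3]
width: 0.0353
finger_force: 43.4
```

Request:
step_arm --deltas '[[[-0.0169, -0.0062, 0], [0, 0, -1.96], 0.03], [[-0.0169, -0.0062, 0], [0, 0, -1.96], 0.03], [[-0.0169, -0.0062, 0], [0, 0, -1.96], 0.03], [[-0.0169, -0.0062, 0], [0, 0, -1.96], 0.03], [[-0.0169, -0.0062, 0], [0, 0, -1.96], 0.03], [[-0.0169, -0.0062, 0], [0, 0, -1.96], 0.03], [[-0.0169, -0.0062, 0], [0, 0, -1.96], 0.03], [[-0.0169, -0.0062, 0], [0, 0, -1.96], 0.03], [[-0.0169, -0.0062, 0], [0, 0, -1.96], 0.03], [[-0.0169, -0.0062, 0], [0, 0, -1.96], 0.03]]'

```text
time_s: 22.05
eef_pos: [0.5382, -0.2565, 0.1595]
eef_rot: [-2.16, -2.279, -0.001]
contact_force: [0.2, -0.0, -1.9]
width: 0.0358
finger_force: 43.3
```

Request:
step_arm --deltas '[[[0, 0, 0], [0, 0, 0], 0.03], [[0, 0, 0], [0, 0, 0], 0.03]]'

```text
time_s: 22.22
eef_pos: [0.5384, -0.2564, 0.1594]
eef_rot: [-2.165, -2.275, -0.001]
contact_force: [1.0, 0.8, -0.8]
width: 0.0358
finger_force: 43.3
```

```bash
python3 - <<'E'
from m import *
s=robot.state();print(s["eef_pos"],s["finger_force"],s["width"])
plan([.54,-.256,.041+.019+.004+.006],tool(93),1)
E
```

```text
[ 0.53836112 -0.25641125  0.15937813] 43.29162776470184 0.03581111410270797
n 1 shift mm [  0.2   1.7 108.4] turn deg [-0.04 -0.09 -0.16] target [ 0.54  -0.256  0.051]
```

Request:
step_arm --deltas '[[[0, 0.0015, 0.03], [0, 0, 0], 0.03], [[0, 0, 0.035], [0, 0, 0], 0.03], [[0, 0, 0.028], [0, 0, 0], 0.03], [[0, 0, 0.014], [0, 0, 0], 0.03], [[0, 0, 0.003], [0, 0, 0], 0.03], [[0, 0, 0.002], [0, 0, 0], 0.03], [[0, 0, 0], [0, 0, 0], 0.03], [[0, 0, 0], [0, 0, 0], 0.03]]'

```text
time_s: 22.88
eef_pos: [0.5412, -0.2556, 0.0488]
eef_rot: [2.162, 2.278, 0.002]
contact_force: [-0.7, 0.3, -1.4]
width: 0.0354
finger_force: 43.2
```

Request:
step_arm --deltas '[[[0, 0, 0.001], [0, 0, 0], 0.03], [[0, 0, 0], [0, 0, 0], 0.03], [[0, 0, 0], [0, 0, 0], 0.03]]'

```text
time_s: 23.13
eef_pos: [0.5405, -0.2557, 0.0471]
eef_rot: [-2.163, -2.278, -0.001]
contact_force: [-0.0, -0.1, -1.5]
width: 0.0353
finger_force: 43.2
```

Request:
step_arm --deltas '[[[0, 0, 0.0015], [0, 0, 0], 0.03], [[0, 0, 0.001], [0, 0, 0], 0.03], [[0, 0, 0], [0, 0, 0], 0.03]]'

```text
time_s: 23.38
eef_pos: [0.5404, -0.2557, 0.045]
eef_rot: [-2.163, -2.278, -0.001]
contact_force: [-2.1, 1.3, 9.2]
width: 0.0356
finger_force: 44.3
```

Request:
step_arm --deltas '[[[0, 0, 0.001], [0, 0, 0], 0.03], [[0, 0, 0], [0, 0, 0], 0.03]]'

```text
time_s: 23.55
eef_pos: [0.5404, -0.2557, 0.0449]
eef_rot: [2.163, 2.278, 0.002]
contact_force: [-5.7, 2.5, 17.7]
width: 0.0355
finger_force: 45.4
```

Request:
step_arm --deltas '[[[0, 0, -0.001], [0, 0, 0], 0.03], [[0, 0, 0], [0, 0, 0], 0.055], [[0, 0, 0], [0, 0, 0], 0.055], [[0, 0, 0], [0, 0, 0], 0.055], [[0, 0, -0.01], [0, 0, 0], 0.055], [[0, 0, -0.025], [0, 0, 0], 0.055], [[0, 0, -0.035], [0, 0, 0], 0.055], [[0, 0, -0.04], [0, 0, 0], 0.085], [[0, 0, -0.04], [0, 0, 0], 0.085], [[0, 0, 0], [0, 0, 0], 0.085]]'

```text
time_s: 24.38
eef_pos: [0.5431, -0.2571, 0.2026]
eef_rot: [2.157, 2.272, 0.006]
contact_force: [1.4, 0.1, -0.5]
width: 0.0849
finger_force: 0.0
```

Request:
step_arm --deltas '[[[0.03, 0, 0], [0, 0, 0], 0.085], [[0.04, 0, 0], [0, 0, 0], 0.085], [[0.04, 0, 0], [0, 0, 0], 0.085], [[0.04, 0, 0], [0, 0, 0], 0.085], [[0.03, -0.03, 0], [0, 0, 0], 0.085], [[0, -0.03, 0], [0, 0, 0], 0.085], [[0, -0.03, 0], [0, 0, 0], 0.085], [[0, 0, 0], [0, 0, 0], 0.085]]'

```text
time_s: 25.05
eef_pos: [0.4366, -0.0802, 0.1948]
eef_rot: [-2.159, -2.277, 0.002]
contact_force: [0.9, 0.2, 0.4]
width: 0.085
finger_force: 0.0
```

```bash
python3 - <<'E'
from m import *
s=robot.state();print(s["eef_pos"],s["time_s"],s["contact_force"])
a=optics.grab_frame("top");w=cloud(a);hsv=cv2.cvtColor(a["image"],cv2.COLOR_RGB2HSV)
for n,c in dict(fallen=(.616,.290),right=(.5376,.2825),left=(.5404,-.2557),rs=(.45,.2757),ls=(.421,-.2625)).items():
    try: print(n,rect(w,hsv[...,1]<60,.07,.095,c,.035))
    except Exception as e: print(n,"hidden")
b=optics.grab_frame("scene")
cv2.imwrite("pics/end.png",np.vstack([cv2.resize(a["image"][90:270,160:480,::-1],(533,300)),cv2.resize(b["image"][110:330,160:470,::-1],(423,300)) if 0 else cv2.resize(b["image"][100:340,54:480,::-1],(533,300))]))
E
```

```text
[ 0.4365517  -0.08019204  0.19475529] 25.05 [0.86012965 0.20832251 0.42230691]
fallen [6.1800e-01 2.9050e-01 3.6500e-02 5.2600e-02 2.5659e+00 2.5100e+02
 8.3900e-02]
right [5.3890e-01 2.7670e-01 3.6200e-02 5.1900e-02 4.8922e+00 2.4300e+02
 8.4000e-02]
left [ 5.4030e-01 -2.8360e-01  3.0600e-02  3.3000e-03  1.6156e+00  1.6000e+01
  8.3600e-02]
rs [4.50400e-01 2.75400e-01 3.62000e-02 5.29000e-02 1.09013e+01 2.48000e+02
 8.41000e-02]
ls [ 4.20700e-01 -2.74100e-01  2.56000e-02  3.40000e-02  8.85309e+01
  1.28000e+02  8.33000e-02]
```

View pics/end.png

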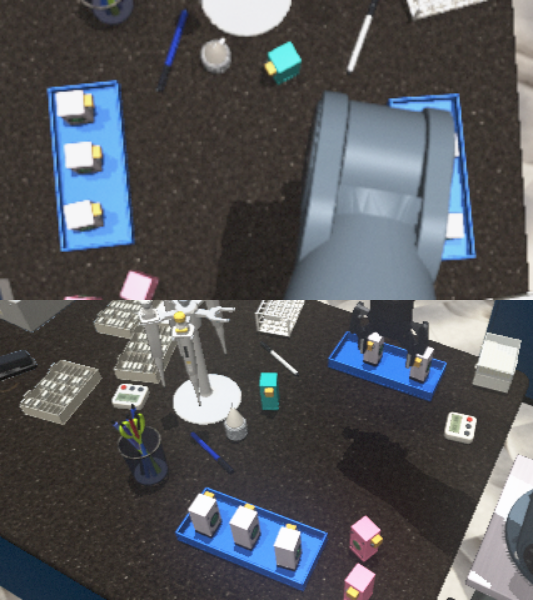

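The scene view shows three upright mounts in the right tray at (205,515), (245,527) and (288,548), and two in the left tray at (373,350) and (420,365). All the tops measure 84 mm, which matches standing on the tray floor, and the bottle and decoys are undisturbed.

```bash
python3 -c "
from plant import robot
print(robot.close_job())"
```

```text
the job is handed in; nothing more can be done
None
```

I stood the fallen mount up on the bench and let go of it, then put both right-hand mounts in the right tray and the left-hand one in the left tray. All stood upright in the last pictures, and I handed the job in at about 25 s; no verdict came back.

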